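# Lock the blending cup onto its blender base

## Robot

A 6-joint arm with a two-finger parallel gripper is mounted at the origin on a cart in front of the work surface, level with it; the furniture and walls round the work are solid. World frame = base frame: x ahead of the robot, y to its left, z up, the work surface at z = 0. Lengths are in m, angles in rad, forces in N, time in s.
With the tool pointing down it reaches from about 0.35 to 0.975 m from the base axis. Payload 7.1 kg.
Tool frame: the origin (TCP) lies midway between the tips of the shut fingers; the grasp point (between the pads) lies 19 mm behind it; z points along the fingers, y is the line along which they close (so a half turn about z gives the same grasp; the last joint's range is limited). The gripper opens to 88 mm and grips with 3 to 60 N. Pads are 20 mm wide; open, the fingers measure 115 mm over their backs; the gripper's body (75 mm by 178 mm) begins 61 mm behind the grasp point.
Start: joints at [-1.226, 0.423, 1.63, -0, 1.089, -0.019], TCP at [0.222, -0.584, 0.223] pointing down, gripper open.
Joint ranges: [-3, 3], [-0.9, 2.11], [0.09, 2.58], [-1.31, 4.45], [0.11, 2.69], [-2.54, 2.54]. Speed limits (rad/s): [2.39, 2.39, 3.01, 3.14, 3.14, 3.14].

## Interface

Orientations are given as a unit quaternion [w, x, y, z].
In Python, from plant import robot, optics gives the robot as it stands.
- The arm moves only by the tool carry_out, never from a script. Its argument "commands" is one flat list of numbers, 7 for each row, row after row: the opening, from 0 (shut) to 1 (fully open), then the shift along the tool's x, y, z in units of 40 mm (1.0 is 40 mm), then the turn, a rotation vector about the tool's x, y, z in degrees. A call has 1 to 5 rows; each row shifts and turns the commanded pose from where the row before left it, along the tool's axes as they then stand; what a row does not reach is not made up. A row lasts 1/12 s, in which the tool goes at most 41.7 mm and 7.16 degrees, less where a joint would pass 70% of its speed; a pose out of reach is approached as far as the arm can. A call is refused whole if a number of a shift passes 1 or a number of a turn 7.16, either way. A call with a gripper value outside its range is refused whole. The fingers move at their own pace and stop on an object; "grip_force" is the grip in N (left out, the last holds). Time passes only in rows, so rows that do not move let the fingers close. It gives the time, the measured TCP pose, the force, the opening and the grip force at its end, in the units of the state.
- robot.get_obs(): the state, without advancing time (a new reading comes with each control period).
- optics.camera(name): name is "scene" or "top" or "wrist"; returns a dict with "pixels" (400x640x3 uint8, red, green, blue), "depth" (400x640 float32, m along the optical axis (not along the pixel's ray), 0 where there is no reading), "intrinsics" (3x3 intrinsics, pixels), "extrinsics" (4x4, takes a point from camera to world coordinates); the wrist camera has in their place "T_tool_cam" (4x4, takes a point from camera to tool coordinates, whose origin is the TCP and whose axes are the flange's). Camera axes: x right, y up, looking along -z (the intrinsics and any distortion apply to the point x, -y, -z); pixel columns grow to the right and rows downward; lengths in m; the calibration is good to about 2 mm. A picture is of the moment at which its call begins: read the wrist's pose just before it.
- robot.job_done(): hands the job in; it is judged then, once.
The state is a dict: "t": time; "joint_positions": joint angles; "dq": joint speeds; "joint_torque": joint torques, N m; "tool_pos": TCP position; "tcp_rot": TCP orientation; "force": force on the tool from outside, world axes, zero at the start; "wrist_torque": the same for the moment, N m; "opening": finger opening in m; "grasp_force": force on a finger pad.
Only numpy, scipy, OpenCV 4.12 (cv2) and the standard library are available. Lean on these libraries where they do the work, as an engineer would, in place of code of your own. Each camera call takes 0.05 s, during which the arm holds its last target. There are 200 camera calls.

## Task

Make the compact blender ready to run: set the blending cup on the motor base with its three lugs down through the slots of the collar until it sits fully down, then twist it clockwise (seen from above) until a lug has gone past the sprung catch and the catch has clicked back out behind it, so that it cannot turn back. Feel for the slots, and for the stop just beyond the catch, without forcing the plastic; then let go, and leave the things round it where they are.

Things in the scene. Friction and masses are not known exactly. Their poses are not given: they have to be found in the camera images.
- blender_base: White motor base of a compact blender, held to the worktop by suction feet, 122 mm across near the foot, 96 mm high with its grey collar. z up along its axis, origin on the axis at the worktop. Angles below are anticlockwise from its x axis, seen from above. The collar is a press-on ring that sits firmly but up to 9 degrees off those angles either way; the pose does not show it.
- collar_top (a point): On the base's axis, level with the collar's top, 96 mm above the worktop. Collar: 104 mm across outside, bore 78.4 mm across with a bevelled mouth. Three open-topped slots, 22.8 degrees wide (15.6 to 18.5 mm), reach out from the bore to radius 46.5 mm at 90, 210 and 330 degrees (give or take the collar's 9), each marked by a black tick on the rim. The lip between them is 8 mm thick.
- well_floor (a point): Middle of the flat floor of the collar's well, on the base's axis, 70 mm above the worktop; the cup is fully down when its underside stands on it. Under the lip a channel runs clockwise from each slot to a hard stop, which a lug meets 41 degrees after the middle of the slot. Anticlockwise the slots are closed.
- locked_spot (a point): Nominal place of the middle of a locked lug: in the channel at 170 degrees of the base, 41 mm from the axis, 83 mm above the worktop (the collar's fit shifts the true place by up to 7 mm). From the slot at 210 degrees a lug turns freely for 11 degrees, then climbs the catch, rubs along it from 20 degrees on and is past it at 38.5; the stop is at 41.
- catch (a joint): Orange sprung catch in the collar wall, its tab outside at about 185 degrees: 0 m = right out in the channel; a passing lug pushes it outward by 2 to 3 mm, then it snaps back. Spring 4.5 N at 0, 1 N more per mm: climbing it takes 0.1 to 0.3 N m at the cup, rubbing along 0.2 either way, and the stop is hard: 0.3 N m more shows it. Sloped towards the slot, square towards the stop, so it is one-way.
- blending_cup: Clear round cup standing upside down on the black blade ring screwed to its mouth; one rigid piece of slippery plastic, 119 mm tall, 0.14 to 0.28 kg. Origin at the centre of the underside, z up. Ring: 76 mm across, up to 30 mm high, lower edge bevelled to 70 mm. The clear part is straight and round, 60 mm across, from 30 to 112 mm high; grip it there, any way round.
- lug0 (a point): Middle of the grey lug at 90 degrees from the cup's x axis, 41 mm from its axis, 13 mm above its underside. Three like lugs stick out of the ring to radius 44.3 mm, 19 degrees (13.6 mm) wide, 10 to 16 mm above the underside; any lug may go in any slot. While they miss the slots they rest on the collar with the ring 10 mm inside the bore.
- lug1 (a point): the same point of the lug at 210 degrees of the cup. Lugs and collar take contact forces up to 40 N in all; a lug wedged on the edge of a slot gets several times the force at the wrist
- lug2 (a point): the same point of the lug at 330 degrees of the cup
- garlic: garlic bulb, 50 mm, bystander; origin under its middle
- spice_jar: glass spice jar with a red cap, 45 mm across, 106 mm tall, bystander; origin under its middle
- oil_bottle: clear bottle of yellow oil with a yellow cap, 71 mm across, 265 mm tall, bystander; origin under its middle
- peeler: black peeler lying at the worktop's front, 170 x 25 x 18 mm, bystander; origin under its middle
- tumbler: grey tumbler, 76 mm across, 98 mm tall, bystander behind the work; origin under its middle

How it is judged:
On the way, in this order (a step that is already met when the one before it is completed fails the run):
1. the cup sits fully down in the collar (z of blending_cup in the frame of well_floor below 0.002 m and horizontal distance between blending_cup and well_floor below 0.003 m), for 0.1 s.
2. a lug is past the catch, and the catch is back out behind it (all of step 1 and distance between any of lug0, lug1, lug2 and locked_spot below 0.01 m and value of joint catch below 0.0008 m and angle between blending_cup's own z axis and vertical below 0.05 rad), for 0.2 s.
At the end, for the whole second after the job is handed in: The cup stands upright (within 3 degrees), fully down (underside within 2 mm of the well's floor, within 3 mm of its middle), a lug within 10 mm of the nominal locked spot (allowing for the collar's fit), the catch out to within 0.8 mm behind it; the cup at rest and let go (all of step 2 and linear speed of blending_cup below 0.01 m/s and angular speed of blending_cup below 0.1 rad/s and contact force between the fingers and blending_cup below 0.1 N); the robot touches nothing.
It fails at once if the cup is forced: more than 40 N between the cup and the base (contact force between blending_cup and blender_base above 40 N).
It fails at once if a bystander (garlic, spice jar, oil bottle, peeler, tumbler) is moved by more than 20 mm (distance of any of garlic, spice_jar, oil_bottle, peeler, tumbler from where it was at the start of the episode above 0.02 m).
It also fails if it takes over 72 s, if anything falls off the work surface, if the arm or the gripper's body presses on something with over 40 N, if the wrist force passes 120 N, or if a joint passes its speed limit or range.

## Working session

There is one attempt and no reset: what is moved stays moved. The work goes in short steps, Python scripts to look and compute and a tool call to move; the robot and the scene stay as the last step left them, time stands still between calls to the robot, and variables do not carry over. Pictures are saved under pics/ and viewed, at most 10 in all, crops included, and the job is handed in when it is done.

Besides the shell and the picture viewer there is one more tool, called after ">>>" in YAML: its name, and indented under it one key for each argument. carry_out: Moves the arm, as the interface text tells. Its arguments: {"type":"object","properties":{"commands":{"type":"array","items":{"type":"number"}},"grip_force":{"type":"number"}},"required":["commands"]}

```bash
mkdir -p pics; ls
cat > h.py <<'E'
import numpy as np, cv2
from plant import robot, optics
def save(c,n): cv2.imwrite('pics/'+n,cv2.cvtColor(c['pixels'],cv2.COLOR_RGB2BGR))
def pts(c,T):
    d=c['depth'];K=c['intrinsics'];v,u=np.mgrid[:d.shape[0],:d.shape[1]]
    P=np.stack([(u-K[0,2])/K[0,0]*d,-(v-K[1,2])/K[1,1]*d,-d],-1)
    return P@T[:3,:3].T+T[:3,3]
def ray(c,T,u,v,z):
    K=c['intrinsics'];r=T[:3,:3]@np.array([(u-K[0,2])/K[0,0],-(v-K[1,2])/K[1,1],-1]);o=T[:3,3]
    return o+r*(z-o[2])/r[2]
E
python3 - <<'E'
from h import *
o=robot.get_obs();print({k:np.round(v,3) for k,v in o.items()})
for n in('scene','top'):
    c=optics.camera(n);save(c,n+'0.png');np.savez(n+'0.npz',**c);print(c['intrinsics'].tolist(),np.round(c['extrinsics'],3).tolist(),[k for k in c])
E
```

```text
pics
{'t': np.float64(0.0), 'joint_positions': array([-1.226,  0.424,  1.631, -0.   ,  1.089, -0.019]), 'dq': array([-0.001,  0.001,  0.001,  0.001, -0.   ,  0.   ]), 'joint_torque': array([-1.0000e-03, -5.4463e+01, -2.7367e+01,  6.4000e-02,  2.3000e-02,
       -0.0000e+00]), 'tool_pos': array([ 0.222, -0.584,  0.222]), 'tcp_rot': array([-0.001,  0.984,  0.181, -0.   ]), 'force': array([-0.514,  0.054, -0.569]), 'wrist_torque': array([-0.019,  0.008, -0.044]), 'grasp_force': np.float64(0.0), 'opening': np.float64(0.088)}
[[509.0017667172717, 0.0, 327.7109868584499], [0.0, 509.0017667172717, 196.1229674342933], [0.0, 0.0, 1.0]] [[-0.874, 0.35, -0.338, 0.106], [-0.487, -0.627, 0.608, 0.693], [0.001, 0.696, 0.718, 0.968], [0.0, 0.0, 0.0, 1.0]] ['pixels', 'depth', 'intrinsics', 'extrinsics']
[[393.2213610715702, 0.0, 315.7119417008359], [0.0, 393.2213610715702, 200.92561977644755], [0.0, 0.0, 1.0]] [[-0.006, 0.991, -0.132, 0.41], [-0.999, -0.01, -0.036, -0.089], [-0.037, 0.132, 0.991, 0.937], [0.0, 0.0, 0.0, 1.0]] ['pixels', 'depth', 'intrinsics', 'extrinsics']
```

View pics/top0.png

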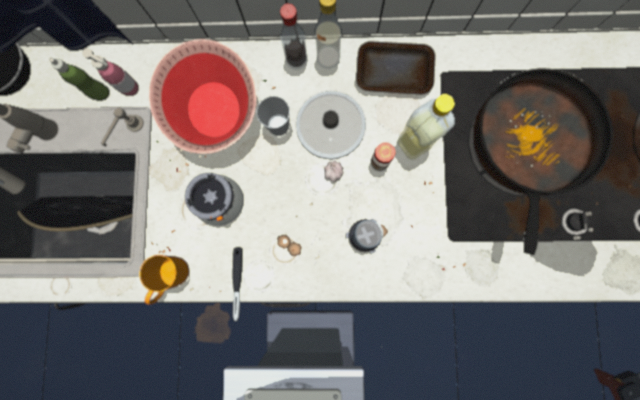

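View pics/scene0.png

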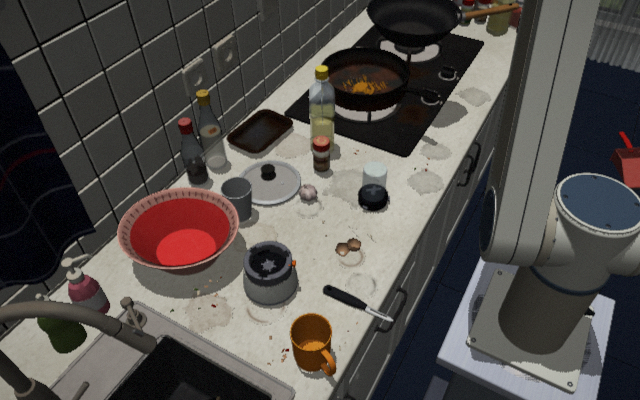

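The top view shows the base with its collar at about (210,198), its orange tab at (219,217), and the cup at (366,235). The garlic is at (333,171), the jar at (384,155), the oil at (428,125), the tumbler at (275,117) and the peeler at (237,280). The scene view agrees, with the tab at (294,264).

```bash
cat > m.py <<'E'
from h import *
from scipy.optimize import least_squares
def fit(p):
    f=lambda q:np.hypot(p[:,0]-q[0],p[:,1]-q[1])-q[2]
    return least_squares(f,[*p.mean(0)[:2],.04],loss='soft_l1',f_scale=.002).x
for n in('top0','scene0'):
    c=np.load(n+'.npz');P=pts(c,c['extrinsics']);z=P[...,2]
    for nm,(x,y),zr in(('base',(.37,.19),(.089,.102)),('cuptop',(.29,-.21),(.105,.13)),('cupring',(.29,-.21),(.003,.03)),('baseall',(.37,.19),(.03,.2))):
        m=(np.hypot(P[...,0]-x,P[...,1]-y)<.12)&(z>zr[0])&(z<zr[1]);p=P[m]
        if len(p)<10: print(n,nm,len(p));continue
        print(n,nm,len(p),np.round(p.min(0),3),np.round(p.max(0),3),np.round(np.median(p,0),3),np.round(fit(p),4))
c=np.load('top0.npz');P=pts(c,c['extrinsics'])
for u,v in((210,198),(366,235),(333,171),(384,155),(443,103),(300,60)):print(u,v,np.round(P[v,u],3))
im=cv2.cvtColor(c['pixels'],cv2.COLOR_RGB2BGR)
a=cv2.resize(im[160:240,170:250],(400,400),interpolation=2);b=cv2.resize(im[195:275,326:406],(400,400),interpolation=2)
cv2.imwrite('pics/crop1.png',np.hstack([a,b]))
E
python3 m.py
```

```text
top0 base 169 [0.328 0.171 0.089] [0.49  0.306 0.101] [0.379 0.265 0.096] [0.372  0.2811 0.0385]
top0 cuptop 0
top0 cupring 67 [ 0.305 -0.319  0.003] [ 0.401 -0.098  0.005] [ 0.346 -0.246  0.003] [ 0.3443 -0.2334  0.0545]
top0 baseall 704 [0.321 0.157 0.03 ] [0.49  0.308 0.101] [0.379 0.253 0.069] [0.3725 0.2808 0.0377]
scene0 base 239 [0.332 0.171 0.089] [0.49  0.306 0.1  ] [0.387 0.258 0.095] [0.3712 0.2833 0.0385]
scene0 cuptop 0
scene0 cupring 61 [ 0.307 -0.314  0.003] [ 0.409 -0.098  0.007] [ 0.351 -0.206  0.004] [ 0.2553 -0.2076  0.1208]
scene0 baseall 1236 [0.323 0.157 0.03 ] [0.49  0.307 0.1  ] [0.395 0.252 0.067] [0.3996 0.1773 0.0867]
210 198 [0.535 0.18  0.073]
366 235 [ 0.447 -0.163  0.119]
333 171 [ 0.6   -0.097  0.038]
384 155 [ 0.619 -0.206  0.108]
443 103 [ 0.671 -0.289  0.266]
300 60 [ 0.873 -0.02   0.044]
```

View pics/crop1.png

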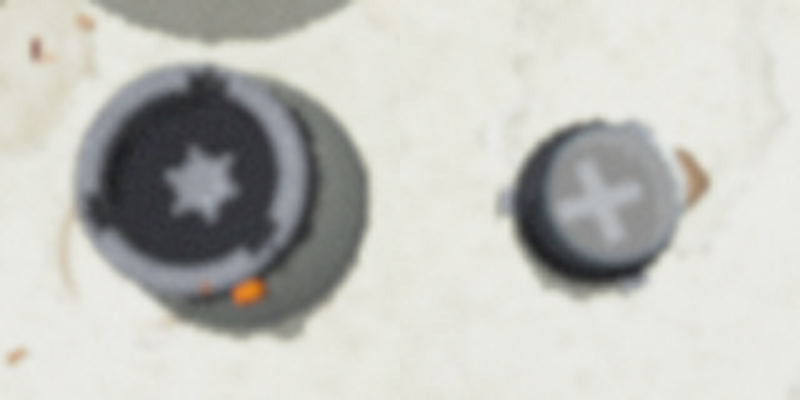

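The crop shows the collar's three slots at about (205,82), (97,207) and (262,232), with the tab at (248,291). The cup's lugs are at about (505,200), (635,130) and (630,285). I'll fit the centres and work out the first shift.

```bash
cat > m.py <<'E'
from h import *
from scipy.optimize import least_squares
def fit(p):
    f=lambda q:np.hypot(p[:,0]-q[0],p[:,1]-q[1])-q[2]
    return least_squares(f,[*p.mean(0)[:2],.04],loss='soft_l1',f_scale=.002).x
def shift(tx,ty,tz,yaw=None):
    from scipy.spatial.transform import Rotation as R
    o=robot.get_obs();w,x,y,z=o['tcp_rot'];r=R.from_quat([x,y,z,w])
    d=r.inv().apply(np.array([tx,ty,tz])-o['tool_pos'])/.04
    X=r.as_matrix()[:,0];yw=np.degrees(np.arctan2(X[1],X[0]))
    print('shift units',np.round(d,2),'yaw',round(yw,2),'t',o['t'],'tilt',np.round(r.as_matrix()[:,2],4)); return d
E
python3 - <<'E'
from m import *
for n in('top0','scene0'):
    c=np.load(n+'.npz');P=pts(c,c['extrinsics']);z=P[...,2]
    for nm,(x,y),zr,r in(('collar',(.535,.18),(.091,.102),.07),('cuptop',(.447,-.163),(.112,.13),.06),('cupring',(.447,-.163),(.01,.032),.06)):
        m=(np.hypot(P[...,0]-x,P[...,1]-y)<r)&(z>zr[0])&(z<zr[1]);p=P[m]
        if len(p)<10: print(n,nm,len(p));continue
        print(n,nm,len(p),np.round((p.min(0)+p.max(0))/2,3),np.round(np.ptp(p,0),3),np.round(fit(p),4))
c=np.load('top0.npz');T=c['extrinsics']
C=ray(c,T,170+192/5,160+182/5,.096)
print('collar',C)
for q in((205,82),(97,207),(262,232)):
    d=ray(c,T,170+q[0]/5,160+q[1]/5,.096)-C;print('slot',np.degrees(np.arctan2(d[1],d[0]))%120,np.hypot(*d[:2]))
L=[ray(c,T,326+(q[0]-400)/5,195+q[1]/5,.016) for q in((505,200),(635,130),(630,285))]
for l in L:print(l)
shift(.447,-.165,.33)
E
```

```text
top0 collar 697 [0.539 0.18  0.096] [0.102 0.105 0.01 ] [0.5385 0.1787 0.0463]
top0 cuptop 630 [ 0.452 -0.167  0.117] [0.058 0.058 0.01 ] [ 0.452  -0.1675  0.0206]
top0 cupring 244 [ 0.452 -0.173  0.021] [0.079 0.096 0.022] [ 0.4535 -0.1711  0.0373]
scene0 collar 633 [0.539 0.181 0.096] [0.105 0.104 0.009] [0.5377 0.1815 0.0466]
scene0 cuptop 323 [ 0.452 -0.165  0.117] [0.057 0.061 0.01 ] [ 0.4507 -0.1632  0.0209]
scene0 cupring 304 [ 0.449 -0.16   0.021] [0.078 0.082 0.022] [ 0.4511 -0.1665  0.0359]
collar [0.53486178 0.17635189 0.096     ]
slot 114.32012759510559 0.044614895260426425
slot 104.25671006874538 0.04296209926002817
slot 114.64418104644064 0.038568456014494344
[ 0.45217844 -0.12779397  0.016     ]
[ 0.48434339 -0.1889086   0.016     ]
[ 0.41256076 -0.18483162  0.016     ]
shift units [ 8.97 -7.79 -2.69] yaw 20.84 t 0.1 tilt [-5.0e-04  1.3e-03 -1.0e+00]
```

>>> carry_out:
  commands: [1,0.72,-0.62,-0.22,0,0,0,1,0.75,-0.62,-0.22,0,0,0,1,0.75,-0.62,-0.22,0,0,0,1,0.75,-0.62,-0.22,0,0,0,1,0.75,-0.62,-0.22,0,0,0]

```text
t: 0.52
tool_pos: [0.3176, -0.4134, 0.2667]
tcp_rot: [-0.0, 0.984, 0.181, -0.0]
force: [0.9, 0.3, 0.1]
opening: 0.0877
grasp_force: 0.0
```

>>> carry_out:
  commands: [1,0.75,-0.62,-0.22,0,0,0,1,0.75,-0.65,-0.22,0,0,0,1,0.75,-0.65,-0.22,0,0,0,1,0.75,-0.65,-0.22,0,0,0,1,0.75,-0.65,-0.22,0,0,0]

```text
t: 0.93
tool_pos: [0.4119, -0.2396, 0.3109]
tcp_rot: [-0.0, 0.984, 0.181, -0.0]
force: [1.0, -1.0, -0.1]
opening: 0.0876
grasp_force: 0.0
```

>>> carry_out:
  commands: [1,0.75,-0.65,-0.22,0,0,0,1,0.75,-0.65,-0.22,0,0,0,1,0,0,0,0,0,0,1,0,0,0,0,0,0]

```text
t: 1.27
tool_pos: [0.45, -0.1699, 0.3285]
tcp_rot: [0.0, 0.983, 0.183, 0.0]
force: [-1.0, -0.4, 0.3]
opening: 0.0878
grasp_force: 0.0
```

```bash
cat >> m.py <<'E'
def wrist(n):
    from scipy.spatial.transform import Rotation as R
    o=robot.get_obs();c=optics.camera('wrist');w,x,y,z=o['tcp_rot']
    T=np.eye(4);T[:3,:3]=R.from_quat([x,y,z,w]).as_matrix();T[:3,3]=o['tool_pos'];T=T@c['T_tool_cam']
    save(c,n+'.png');np.savez(n+'.npz',T=T,**c);return c,T
E
python3 - <<'E'
from m import *
print(robot.get_obs()['tool_pos']);shift(.452,-.166,.33)
c,T=wrist('w1');print(np.round(T,3))
E
```

```text
[ 0.45002264 -0.16986297  0.32851832]
shift units [ 0.08 -0.07 -0.04] yaw 21.1 t 1.2667 tilt [ 4.e-04 -3.e-04 -1.e+00]
[[ 0.36   0.894  0.265  0.523]
 [-0.933  0.346  0.102 -0.142]
 [-0.    -0.284  0.959  0.49 ]
 [ 0.     0.     0.     1.   ]]
```

View pics/w1.png

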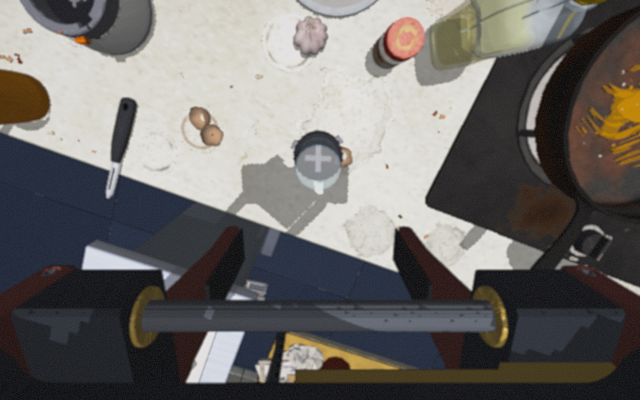

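The wrist view shows the cup at (317,158) with a lug near (297,142) and another near (338,140). I'll go lower for a sharper reading.

>>> carry_out:
  commands: [1,0.04,-0.04,0.7,0,0,0,1,0.04,-0.03,0.8,0,0,0,1,0,0,0.8,0,0,0,1,0,0,0.4,0,0,0,1,0,0,0,0,0,0]

```text
t: 1.73
tool_pos: [0.4477, -0.1682, 0.2162]
tcp_rot: [-0.002, 0.984, 0.18, -0.004]
force: [-0.4, -0.1, -0.9]
opening: 0.0874
grasp_force: 0.0
```

Run:
```python
from m import *
c,T=wrist('w2');P=pts(c,T);z=P[...,2]
m=(np.hypot(P[...,0]-.452,P[...,1]+.166)<.06)
for a,b in((.112,.13),(.022,.034),(.008,.02)):
    p=P[m&(z>a)&(z<b)];print(a,len(p),np.round((p.min(0)+p.max(0))/2,4),np.round(np.ptp(p,0),3),fit(p))
im=cv2.cvtColor(c['pixels'],cv2.COLOR_RGB2BGR)
K=c['intrinsics'];print(K[0],robot.get_obs()['tool_pos'])
# rectified views at plane z=.016 and z=.0
def rect(c,T,cx,cy,z,h=.06,n=400):
    g=np.linspace(-h,h,n);X=cx+g[::-1][:,None]+0*g[None];Y=cy-g[None]+0*g[:,None]
    p=(np.stack([X,Y,0*X+z],-1)-T[:3,3])@T[:3,:3]
    u=K[0,0]*p[...,0]/-p[...,2]+K[0,2];v=-K[1,1]*p[...,1]/-p[...,2]+K[1,2]
    return cv2.remap(cv2.cvtColor(c['pixels'],cv2.COLOR_RGB2BGR),u.astype('f4'),v.astype('f4'),1)
cv2.imwrite('pics/r2.png',np.hstack([rect(c,T,.452,-.166,.016),rect(c,T,.452,-.166,.119)]))
```

```text
0.112 3200 [ 0.4533 -0.1688  0.1165] [0.058 0.059 0.009] [ 0.45432553 -0.1682561   0.02038452]
0.022 743 [ 0.4617 -0.1733  0.0279] [0.06  0.086 0.011] [ 0.45117678 -0.16948753  0.03546246]
0.008 233 [ 0.4704 -0.1742  0.0139] [0.045 0.099 0.012] [ 0.44194687 -0.17447409  0.04886007]
[302.22751154   0.         318.24536581] [ 0.44913226 -0.16859014  0.21835942]
```

View pics/r2.png

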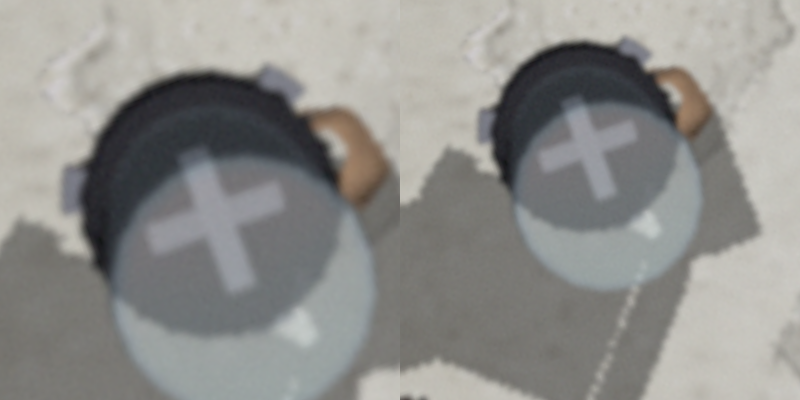

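The rectified crop puts the lugs at (283,84) and (68,190). That gives a lug angle of about 86.4° in the world (mod 120) and a cup centre of about (0.4525,-0.168).

>>> carry_out:
  commands: [1,0,0,0.6,0,0,0,1,0,0,0.6,0,0,0,1,0,0,0,0,0,0,1,0,0,0,0,0,0]

```text
t: 2.12
tool_pos: [0.451, -0.1685, 0.1728]
tcp_rot: [-0.0, 0.984, 0.18, -0.0]
force: [-0.2, 0.7, -0.1]
opening: 0.0876
grasp_force: 0.0
```

```bash
python3 -c "
from m import *
shift(.4525,-.168,.061);print(robot.get_obs()['tool_pos'])"
```

```text
shift units [0.04 0.   2.79] yaw 20.78 t 2.1167 tilt [-1.e-03  3.e-04 -1.e+00]
[ 0.45098213 -0.16849579  0.17279923]
```

>>> carry_out:
  commands: [1,0.04,0,0.6,0,0,0,1,0,0,0.7,0,0,0,1,0,0,0.7,0,0,0,1,0,0,0.5,0,0,0,1,0,0,0.28,0,0,0]

```text
t: 2.53
tool_pos: [0.4533, -0.1678, 0.061]
tcp_rot: [0.0, 0.984, 0.181, 0.0]
force: [-0.1, -0.0, 0.4]
opening: 0.0881
grasp_force: 0.0
```

>>> carry_out:
  commands: [1,0,0,0,0,0,0,0.6,0,0,0,0,0,0,0.6,0,0,0,0,0,0,0.5,0,0,0,0,0,0,0.5,0,0,0,0,0,0]
  grip_force: 45

```text
t: 2.95
tool_pos: [0.4537, -0.1676, 0.0624]
tcp_rot: [0.001, 0.984, 0.181, 0.001]
force: [0.3, -0.7, 0.7]
opening: 0.0644
grasp_force: 0.0
```

>>> carry_out:
  commands: [0.5,0,0,0,0,0,0,0.5,0,0,0,0,0,0,0.5,0,0,-0.1,0,0,0,0.5,0,0,-0.2,0,0,0,0.5,0,0,-0.3,0,0,0]

```text
t: 3.37
tool_pos: [0.4518, -0.1669, 0.085]
tcp_rot: [-0.001, 0.984, 0.181, -0.001]
force: [-0.0, 1.1, -2.1]
opening: 0.0595
grasp_force: 45.0
```

>>> carry_out:
  commands: [0.5,0,0,-0.6,0,0,0,0.5,0,0,-0.7,0,0,0,0.5,0.1,-0.3,-0.7,0,0,0,0.5,0.15,-0.5,-0.7,0,0,0,0.5,0.15,-0.6,-0.6,0,0,0]

```text
t: 3.78
tool_pos: [0.4479, -0.1092, 0.2193]
tcp_rot: [0.0, 0.984, 0.18, 0.001]
force: [1.1, 0.2, -1.8]
opening: 0.0597
grasp_force: 45.0
```

>>> carry_out:
  commands: [0.5,0.15,-0.7,-0.3,0,0,0,0.5,0.15,-0.8,-0.2,0,0,0,0.5,0.2,-0.9,0,0,0,0,0.5,0.2,-0.9,0,0,0,0,0.5,0.2,-0.9,0,0,0,0]

```text
t: 4.2
tool_pos: [0.4207, 0.062, 0.2378]
tcp_rot: [0.0, 0.984, 0.181, 0.0]
force: [1.2, 0.4, -3.0]
opening: 0.0599
grasp_force: 45.0
```

>>> carry_out:
  commands: [0.5,0.2,-0.8,0,0,0,0,0.5,0.17,-0.6,0,0,0,0,0.5,0,-0.3,0,0,0,0,0.5,0,0,0,0,0,0,0.5,0,0,0,0,0,0]

```text
t: 4.62
tool_pos: [0.4107, 0.1296, 0.2373]
tcp_rot: [0.0, 0.983, 0.182, -0.0]
force: [0.5, 0.1, -3.2]
opening: 0.0598
grasp_force: 45.0
```

```bash
cat >> m.py <<'E'
def rect(c,T,cx,cy,z,h=.06,n=400):
    K=c['intrinsics'];g=np.linspace(-h,h,n);X=cx+g[::-1][:,None]+0*g[None];Y=cy-g[None]+0*g[:,None]
    p=(np.stack([X,Y,0*X+z],-1)-T[:3,3])@T[:3,:3]
    u=K[0,0]*p[...,0]/-p[...,2]+K[0,2];v=-K[1,1]*p[...,1]/-p[...,2]+K[1,2]
    return cv2.remap(cv2.cvtColor(c['pixels'],cv2.COLOR_RGB2BGR),u.astype('f4'),v.astype('f4'),1)
E
python3 - <<'E'
from m import *
o=robot.get_obs();print(o['tool_pos'],o['force'],o['wrist_torque'],o['joint_positions'])
c,T=wrist('w3');P=pts(c,T)
p=P[(np.hypot(P[...,0]-.5385,P[...,1]-.18)<.056)&(abs(P[...,2]-.096)<.004)]
print(len(p),(p.min(0)+p.max(0))/2,np.ptp(p,0),p.mean(0))
t=o['tool_pos'];shift(.5385,.18,.24)
cv2.imwrite('pics/r3.png',np.hstack([rect(c,T,.5385,.18,.096),rect(c,T,t[0],t[1],t[2]-.061+.016)]))
E
```

```text
[0.41073176 0.12964592 0.23727269] [ 0.52234587  0.11862158 -3.2126202 ] [0.05579721 0.00526085 0.0010771 ] [ 2.78318401e-01  1.11414794e-01  2.02441755e+00 -3.32997354e-04
  1.00607493e+00  1.48340866e+00]
3098 [0.53469446 0.17869279 0.09519988] [0.09373552 0.10334911 0.00638401] [0.52797942 0.17290404 0.09548586]
shift units [ 3.43 -0.05 -0.07] yaw 20.89 t 4.6667 tilt [-1.e-04 -4.e-04 -1.e+00]
```

View pics/r3.png

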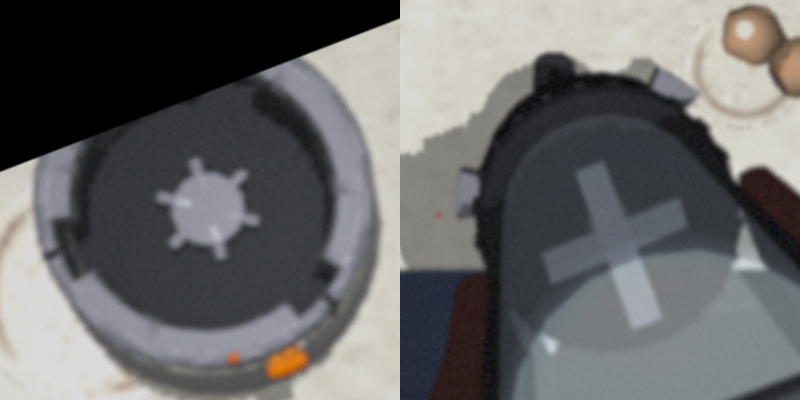

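The left crop shows slots at (68,249) and (315,289), with ticks at (48,256) and (333,303) and the tab at (288,362). The right crop shows the held cup's lugs at (65,193) and (274,87), so the cup is centred on the TCP. I'll sharpen the angles with polar profiles.

Run:
```python
from m import *
c=np.load('w3.npz');T=c['T'];K=c['intrinsics']
def prof(cx,cy,z,r,a):
    a=np.radians(a);p=(np.stack([cx+r*np.cos(a),cy+r*np.sin(a),0*a+z],-1)-T[:3,3])@T[:3,:3]
    u=K[0,0]*p[:,0]/-p[:,2]+K[0,2];v=-K[1,1]*p[:,1]/-p[:,2]+K[1,2]
    return cv2.remap(c['pixels'],u.astype('f4')[None],v.astype('f4')[None],1)[0].astype(int)
print('collar')
for r in(.0425,.044,.0455,.049,.0505):
    for lo in(96,216):
        a=np.arange(lo,lo+31);print(r,lo,prof(.5388,.179,.096,r,a).mean(1).astype(int).tolist())
t=robot.get_obs()['tool_pos'];print('cup')
for r in(.040,.042,.0435):
    for lo in(70,-50):
        a=np.arange(lo,lo+34);q=prof(t[0],t[1],t[2]-.061+.016,r,a);print(r,lo,q.mean(1).astype(int).tolist(),(q[:,2]-q[:,0]).tolist())
# bore / rim edges for the centre
P=rect(c,T,.5388,.179,.096).mean(2)
for a in range(100,300,20):
    R=np.arange(.034,.06,.0005);a_=np.radians(a)
    L=[prof(.5388,.179,.096,r,np.array([a]))[0].mean() for r in R];g=np.diff(L)
    print(a,'bore',R[np.argmax(g[:20])]+.00025,round(g[:20].max()))
```

```text
collar
0.0425 96 [130, 112, 80, 61, 47, 45, 48, 48, 49, 51, 53, 51, 54, 56, 58, 60, 59, 58, 58, 58, 56, 57, 62, 65, 68, 72, 85, 107, 129, 140, 142]
0.0425 216 [151, 145, 127, 101, 78, 62, 62, 61, 62, 63, 63, 62, 61, 61, 62, 63, 63, 60, 58, 51, 41, 34, 31, 39, 43, 43, 53, 76, 105, 127, 140]
0.044 96 [134, 112, 81, 58, 46, 41, 41, 42, 43, 42, 42, 43, 44, 43, 46, 47, 46, 47, 46, 46, 44, 44, 48, 50, 51, 57, 76, 111, 132, 142, 146]
0.044 216 [152, 146, 129, 103, 77, 65, 62, 62, 61, 61, 61, 59, 62, 62, 61, 62, 60, 62, 61, 54, 43, 34, 34, 35, 38, 45, 57, 82, 113, 133, 147]
0.0455 96 [139, 121, 93, 75, 68, 69, 70, 68, 66, 67, 70, 75, 69, 59, 63, 68, 76, 78, 77, 75, 74, 73, 72, 74, 75, 79, 94, 119, 142, 149, 150]
0.0455 216 [155, 150, 135, 115, 98, 88, 85, 85, 83, 81, 79, 81, 80, 77, 73, 68, 68, 72, 72, 71, 68, 59, 62, 61, 67, 67, 74, 94, 120, 143, 156]
0.049 96 [126, 125, 124, 124, 124, 124, 127, 127, 132, 138, 140, 136, 124, 92, 67, 78, 112, 132, 135, 133, 131, 128, 126, 124, 126, 123, 121, 123, 125, 126, 124]
0.049 216 [132, 133, 134, 137, 138, 139, 142, 143, 142, 139, 132, 128, 125, 117, 
[... 1892 characters left out ...]
, 4, 5, 4, 6, 5, 3, -1, -1, -3, -5, -7, -8, -8, -6]
0.0435 -50 [171, 171, 171, 175, 176, 176, 173, 161, 155, 159, 164, 169, 176, 183, 183, 183, 179, 178, 182, 183, 178, 169, 167, 169, 171, 173, 165, 152, 143, 138, 135, 131, 131, 136] [-24, -22, -22, -22, -22, -19, -17, -13, -12, -11, -11, -11, -10, -9, -8, -8, -8, -8, -9, -8, -9, -8, -7, -8, -8, -8, -8, -8, -9, -9, -7, -8, -7, -9]
100 bore 0.038250000000000006 4
120 bore 0.04075000000000001 4
140 bore 0.03925000000000001 17
160 bore 0.03925000000000001 12
180 bore 0.03975000000000001 20
200 bore 0.03975000000000001 20
220 bore 0.04125000000000001 3
240 bore 0.04225000000000001 2
260 bore 0.03975000000000001 20
280 bore 0.04075000000000001 17
```

Slots are at about 110.6° (mod 120) and lugs at 87.6°, so the cup needs 23° anticlockwise and 3.43 units along tool x.

>>> carry_out:
  commands: [0.5,0.5,0,0,0,0,0,0.5,0.7,0,0,0,0,0,0.5,0.8,0,0,0,0,0,0.5,0.8,0,0,0,0,0,0.5,0.63,0,0,0,0,0]
  grip_force: 55

```text
t: 5.08
tool_pos: [0.5419, 0.1774, 0.2372]
tcp_rot: [0.0, 0.984, 0.18, 0.0]
force: [0.5, 0.1, -2.2]
opening: 0.0592
grasp_force: 55.0
```

>>> carry_out:
  commands: [0.5,0,0,0,0,0,-5,0.5,0,0,0,0,0,-6,0.5,0,0,0,0,0,-6,0.5,0,0,0,0,0,-6,0.5,0,0,0,0,0,0]

```text
t: 5.5
tool_pos: [0.5397, 0.1766, 0.2369]
tcp_rot: [0.0, 0.927, 0.374, -0.0]
force: [0.4, -0.1, -2.5]
opening: 0.0595
grasp_force: 55.0
```

>>> carry_out:
  commands: [0.5,0,0,0.4,0,0,0,0.5,0,0,0.5,0,0,0,0.5,0,0,0.5,0,0,0,0.5,0,0,0.3,0,0,0,0.5,0,0,0,0,0,0]

```text
t: 5.92
tool_pos: [0.5379, 0.1769, 0.1665]
tcp_rot: [-0.0, 0.928, 0.372, -0.003]
force: [-0.3, -0.7, -1.4]
opening: 0.0593
grasp_force: 55.0
```

```bash
python3 -c "
from m import *
shift(.539,.1785,.158);o=robot.get_obs();print(o['tool_pos'],o['force'],o['wrist_torque'],o['joint_positions'])"
```

```text
shift units [ 0.05 -0.01  0.21] yaw 43.66 t 5.9167 tilt [-0.0048 -0.0016 -1.    ]
[0.53790082 0.17685378 0.16651145] [-0.2667288  -0.7143495  -1.44935318] [-0.04473557  0.02482957 -0.01686819] [ 2.96695446e-01  4.12042185e-01  1.80014815e+00 -1.40193907e-04
  9.34472628e-01  1.10554910e+00]
```

>>> carry_out:
  commands: [0.5,0.05,-0.01,0,0,0,0,0.5,0,0,0.1,0,0,0,0.5,0,0,0.1,0,0,0,0.5,0,0,0.1,0,0,0,0.5,0,0,0,0,0,0]

```text
t: 6.33
tool_pos: [0.5404, 0.1799, 0.1567]
tcp_rot: [-0.0, 0.928, 0.373, -0.0]
force: [-0.6, 0.0, -2.8]
opening: 0.0598
grasp_force: 55.0
```

>>> carry_out:
  commands: [0.5,0,0,0.05,0,0,0,0.5,0,0,0.05,0,0,0,0.5,0,0,0,0,0,0]

```text
t: 6.58
tool_pos: [0.5405, 0.1799, 0.1528]
tcp_rot: [-0.0, 0.928, 0.373, -0.0]
force: [-0.1, 0.6, -2.0]
opening: 0.0596
grasp_force: 55.0
```

```bash
python3 -c "
from m import *
shift(.539,.1785,.15);o=robot.get_obs();print(o['tool_pos'],o['force'],o['wrist_torque'])"
```

```text
shift units [-0.05 -0.    0.07] yaw 43.85 t 6.5833 tilt [-3.e-04 -1.e-04 -1.e+00]
[0.54049727 0.17990806 0.15281642] [-0.12842058  0.63173756 -1.97126652] [-0.00715999  0.01560441  0.00871717]
```

>>> carry_out:
  commands: [0.5,-0.04,0,0,0,0,0,0.5,0,0,0.05,0,0,0,0.5,0,0,0.03,0,0,0,0.5,0,0,0,0,0,0]

```text
t: 6.92
tool_pos: [0.5397, 0.1791, 0.1498]
tcp_rot: [-0.0, 0.928, 0.373, 0.0]
force: [0.8, 1.2, -2.9]
opening: 0.0595
grasp_force: 55.0
```

>>> carry_out:
  commands: [0.5,0,0,0.03,0,0,0,0.5,0,0,0.03,0,0,0,0.5,0,0,0,0,0,0]

```text
t: 7.17
tool_pos: [0.5397, 0.1791, 0.1474]
tcp_rot: [-0.0, 0.928, 0.373, 0.0]
force: [1.1, 2.7, -2.4]
opening: 0.0596
grasp_force: 55.0
```

```bash
python3 -c "
from m import *
shift(.539,.1785,.15);o=robot.get_obs();print(o['tool_pos'],o['force'],o['wrist_torque'])"
```

```text
shift units [-0.02 -0.   -0.07] yaw 43.84 t 7.1667 tilt [ 5.e-04  4.e-04 -1.e+00]
[0.53974188 0.1790766  0.14738321] [ 1.11861306  2.6555028  -2.44168287] [ 0.61567661 -0.25852114  0.01877026]
```

>>> carry_out:
  commands: [0.5,0.02,-0.01,0,0,0,0,0.5,0,0,0.02,0,0,0,0.5,0,0,0,0,0,0]

```text
t: 7.42
tool_pos: [0.5396, 0.1795, 0.1465]
tcp_rot: [0.0, 0.928, 0.373, -0.0]
force: [0.8, 0.3, -2.2]
opening: 0.0594
grasp_force: 55.0
```

>>> carry_out:
  commands: [0.5,0,0,0.02,0,0,0,0.5,0,0,0,0,0,0]

```text
t: 7.58
tool_pos: [0.5397, 0.1795, 0.1457]
tcp_rot: [0.0, 0.928, 0.373, -0.0]
force: [0.3, 0.6, -3.4]
opening: 0.0594
grasp_force: 55.0
```

>>> carry_out:
  commands: [0.5,0,0,0.02,0,0,0,0.5,0,0,0,0,0,0]

```text
t: 7.75
tool_pos: [0.5397, 0.1796, 0.1449]
tcp_rot: [0.0, 0.928, 0.373, -0.0]
force: [-0.4, -0.3, -2.4]
opening: 0.0591
grasp_force: 55.0
```

```bash
python3 -c "
from m import *
shift(.539,.1785,.15);o=robot.get_obs();print(o['tool_pos'],o['force'],o['wrist_torque'])"
```

```text
shift units [-0.03  0.01 -0.13] yaw 43.85 t 7.75 tilt [-4.e-04 -2.e-04 -1.e+00]
[0.53966547 0.17956894 0.14489797] [-0.3864367  -0.31999241 -2.36092854] [ 0.09853434 -0.05239659 -0.01328123]
```

No contact force at 2.5 mm below the lug-rest height, so the lugs are in the slots. I'll keep going down gently.

>>> carry_out:
  commands: [0.5,0,0,0.03,0,0,0,0.5,0,0,0.03,0,0,0,0.5,0,0,0,0,0,0]

```text
t: 8.0
tool_pos: [0.5397, 0.1796, 0.1424]
tcp_rot: [-0.0, 0.928, 0.373, -0.0]
force: [0.4, 0.0, -2.3]
opening: 0.0596
grasp_force: 55.0
```

>>> carry_out:
  commands: [0.5,0,0,0.04,0,0,0,0.5,0,0,0.04,0,0,0,0.5,0,0,0,0,0,0]

```text
t: 8.25
tool_pos: [0.5396, 0.1796, 0.1391]
tcp_rot: [-0.0, 0.928, 0.373, -0.0]
force: [1.0, -0.3, -2.6]
opening: 0.0593
grasp_force: 55.0
```

>>> carry_out:
  commands: [0.5,0,0,0.04,0,0,0,0.5,0,0,0.04,0,0,0,0.5,0,0,0,0,0,0]

```text
t: 8.5
tool_pos: [0.5396, 0.1796, 0.1359]
tcp_rot: [-0.0, 0.928, 0.373, -0.0]
force: [0.8, -0.1, -3.1]
opening: 0.0596
grasp_force: 55.0
```

>>> carry_out:
  commands: [0.5,0,0,0.04,0,0,0,0.5,0,0,0,0,0,0]

```text
t: 8.67
tool_pos: [0.5397, 0.1796, 0.1344]
tcp_rot: [-0.0, 0.928, 0.373, -0.0]
force: [-0.7, 0.7, -2.9]
opening: 0.0597
grasp_force: 55.0
```

```bash
python3 -c "
from m import *
shift(.539,.1785,.15);o=robot.get_obs();print(o['tool_pos'],o['force'],o['wrist_torque'])"
```

```text
shift units [-0.03  0.01 -0.39] yaw 43.84 t 8.6667 tilt [-4.e-04 -1.e-04 -1.e+00]
[0.53965046 0.17961872 0.13439457] [-0.71915487  0.67701843 -2.86684931] [-5.85117433e-06 -6.90525057e-02 -1.45989469e-03]
```

>>> carry_out:
  commands: [0.5,0,0,0.03,0,0,0,0.5,0,0,0,0,0,0]

```text
t: 8.83
tool_pos: [0.5398, 0.1796, 0.1333]
tcp_rot: [-0.0, 0.928, 0.373, -0.0]
force: [-0.2, -0.3, -1.7]
opening: 0.0594
grasp_force: 55.0
```

>>> carry_out:
  commands: [0.5,0,0,0.02,0,0,0,0.5,0,0,0,0,0,0]

```text
t: 9.0
tool_pos: [0.5397, 0.1796, 0.1326]
tcp_rot: [-0.0, 0.928, 0.373, -0.0]
force: [0.1, -0.5, -2.3]
opening: 0.0592
grasp_force: 55.0
```

>>> carry_out:
  commands: [0.5,0,0,0.015,0,0,0,0.5,0,0,0,0,0,0]

```text
t: 9.17
tool_pos: [0.5399, 0.1797, 0.1321]
tcp_rot: [-0.0, 0.928, 0.373, 0.0]
force: [-0.2, -0.4, -1.8]
opening: 0.0592
grasp_force: 55.0
```

>>> carry_out:
  commands: [0.5,0,0,0.01,0,0,0,0.5,0,0,0,0,0,0]

```text
t: 9.33
tool_pos: [0.5401, 0.1797, 0.1321]
tcp_rot: [0.0, 0.928, 0.373, 0.0]
force: [-0.9, -0.3, 0.9]
opening: 0.0594
grasp_force: 55.0
```

The cup is on the floor: tcp z holds at 0.1321 and the force has risen about 3 N. Now the twist.

>>> carry_out:
  commands: [0.5,0,0,0,0,0,2.5,0.5,0,0,0,0,0,2.5,0.5,0,0,0,0,0,2.5,0.5,0,0,0,0,0,2.5,0.5,0,0,0,0,0,0]
  grip_force: 60

```text
t: 9.75
tool_pos: [0.5403, 0.1799, 0.1321]
tcp_rot: [-0.0, 0.957, 0.29, 0.001]
force: [0.4, 0.1, 2.7]
opening: 0.0598
grasp_force: 60.0
```

```bash
cat > s.py <<'E'
from m import *
shift(.539,.1785,.15);o=robot.get_obs();print(o['tool_pos'],o['force'],o['wrist_torque'],o['joint_torque'][5])
E
python3 s.py
```

```text
shift units [-0.05  0.01 -0.45] yaw 33.76 t 9.75 tilt [ 1.1e-03  4.0e-04 -1.0e+00]
[0.54028353 0.17986623 0.1320953 ] [0.37462295 0.09420458 2.72148692] [ 0.05734307 -0.0366424  -0.01197699] 0.5918761342763901
```

>>> carry_out:
  commands: [0.5,0,0,0,0,0,2,0.5,0,0,0,0,0,2,0.5,0,0,0,0,0,2,0.5,0,0,0,0,0,0]

```text
t: 10.08
tool_pos: [0.5413, 0.1796, 0.1322]
tcp_rot: [0.0, 0.971, 0.241, 0.002]
force: [3.7, -1.8, 0.2]
opening: 0.0594
grasp_force: 60.0
```

```bash
python3 s.py
```

```text
shift units [-0.06 -0.   -0.45] yaw 27.88 t 10.0833 tilt [ 3.1e-03  1.0e-04 -1.0e+00]
[0.54126822 0.17961203 0.13219   ] [ 3.71865843 -1.76096353  0.19812405] [-0.37122354 -0.83872077  0.16226935] 0.5693438462913036
```

>>> carry_out:
  commands: [0.5,0,0,0,0,0,2,0.5,0,0,0,0,0,2,0.5,0,0,0,0,0,2,0.5,0,0,0,0,0,0]

```text
t: 10.42
tool_pos: [0.5411, 0.1801, 0.1322]
tcp_rot: [-0.0, 0.982, 0.19, 0.001]
force: [3.7, 0.6, 0.3]
opening: 0.0595
grasp_force: 60.0
```

```bash
python3 s.py
```

```text
shift units [-0.06  0.02 -0.44] yaw 21.86 t 10.4167 tilt [ 0.0028  0.0011 -1.    ]
[0.54114664 0.180107   0.13221014] [3.68974327 0.64118347 0.26997977] [ 0.13776031 -0.87876605 -0.10190623] 0.38113513961434364
```

>>> carry_out:
  commands: [0.5,0,0,0,0,0,2,0.5,0,0,0,0,0,2,0.5,0,0,0,0,0,2,0.5,0,0,0,0,0,2,0.5,0,0,0,0,0,0]

```text
t: 10.83
tool_pos: [0.5411, 0.18, 0.1322]
tcp_rot: [-0.0, 0.993, 0.121, 0.001]
force: [4.2, 1.0, 0.8]
opening: 0.0596
grasp_force: 60.0
```

```bash
python3 s.py
```

```text
shift units [-0.06  0.02 -0.45] yaw 13.89 t 10.8333 tilt [ 2.6e-03  9.0e-04 -1.0e+00]
[0.5410552  0.18001633 0.13218905] [4.19852649 0.99883191 0.82341784] [ 0.13706552 -0.96245105 -0.11858438] 0.38901664316654205
```

>>> carry_out:
  commands: [0.5,0,0,0,0,0,2,0.5,0,0,0,0,0,2,0.5,0,0,0,0,0,2,0.5,0,0,0,0,0,0]

```text
t: 11.17
tool_pos: [0.541, 0.18, 0.1322]
tcp_rot: [-0.0, 0.998, 0.069, 0.001]
force: [4.9, 1.4, 0.9]
opening: 0.0595
grasp_force: 60.0
```

```bash
python3 s.py
```

```text
shift units [-0.05  0.03 -0.45] yaw 7.91 t 11.1667 tilt [ 2.5e-03  9.0e-04 -1.0e+00]
[0.54097612 0.18002146 0.13220364] [4.88111797 1.39178825 0.87386382] [ 0.13826276 -1.02031935 -0.09782894] 0.37764379754662514
```

>>> carry_out:
  commands: [0.5,0,0,0,0,0,1,0.5,0,0,0,0,0,1,0.5,0,0,0,0,0,0]

```text
t: 11.42
tool_pos: [0.5398, 0.1797, 0.1321]
tcp_rot: [-0.0, 0.999, 0.051, 0.0]
force: [1.7, -0.8, 4.9]
opening: 0.0593
grasp_force: 60.0
```

```bash
python3 s.py
```

```text
shift units [-0.02  0.03 -0.45] yaw 5.87 t 11.4167 tilt [ 1.e-04  0.e+00 -1.e+00]
[0.53984054 0.17966695 0.13208757] [ 1.73576266 -0.80506085  4.93543649] [-0.04532665 -0.46227028 -0.05991156] 0.15035033226013184
```

The lateral push has dropped and the cup has moved back to centre, which looks like the catch snapping out. Now I'll feel for the stop.

>>> carry_out:
  commands: [0.5,0,0,0,0,0,1,0.5,0,0,0,0,0,0,0.5,0,0,0,0,0,0]

```text
t: 11.67
tool_pos: [0.5398, 0.1796, 0.1321]
tcp_rot: [0.0, 0.999, 0.043, 0.0]
force: [1.6, -1.5, 5.9]
opening: 0.0596
grasp_force: 60.0
```

```bash
python3 s.py
```

```text
shift units [-0.02  0.02 -0.45] yaw 4.91 t 11.6667 tilt [ 0.e+00 -1.e-04 -1.e+00]
[0.53978026 0.17956199 0.13210838] [ 1.57642083 -1.4863315   5.86542891] [-0.19446455 -0.46823149 -0.02275375] -0.017394429305568337
```

>>> carry_out:
  commands: [0.5,0,0,0,0,0,1,0.5,0,0,0,0,0,0,0.5,0,0,0,0,0,0]

```text
t: 11.92
tool_pos: [0.5399, 0.1796, 0.1321]
tcp_rot: [0.0, 0.999, 0.034, 0.0]
force: [3.3, -0.9, 5.6]
opening: 0.0598
grasp_force: 60.0
```

```bash
python3 s.py
```

```text
shift units [-0.03  0.03 -0.45] yaw 3.94 t 11.9167 tilt [ 3.e-04 -2.e-04 -1.e+00]
[0.53994214 0.17958749 0.13206694] [ 3.28005249 -0.8818372   5.57472855] [-0.15397896 -0.5513216   0.27803251] 0.326725859194994
```

>>> carry_out:
  commands: [0.5,0,0,0,0,0,0.7,0.5,0,0,0,0,0,0,0.5,0,0,0,0,0,0]

```text
t: 12.17
tool_pos: [0.5403, 0.1794, 0.1321]
tcp_rot: [0.0, 1.0, 0.029, 0.001]
force: [4.3, -2.9, 5.3]
opening: 0.0597
grasp_force: 60.0
```

```bash
python3 s.py
```

```text
shift units [-0.03  0.02 -0.45] yaw 3.31 t 12.1667 tilt [ 1.2e-03 -7.0e-04 -1.0e+00]
[0.54033176 0.17940274 0.13211873] [ 4.30296452 -2.92636387  5.25389657] [-0.44060994 -0.69437306  0.8103462 ] 0.7804354839026928
```

Torque has risen to 0.81 N m, so that is the hard stop. I'll unwind the load, let go and rise.

>>> carry_out:
  commands: [0.5,0,0,0,0,0,-0.7,0.5,0,0,-0.01,0,0,-0.5,0.5,0,0,0,0,0,0]

```text
t: 12.42
tool_pos: [0.5398, 0.1796, 0.1321]
tcp_rot: [-0.0, 0.999, 0.038, -0.0]
force: [2.6, -0.6, 3.3]
opening: 0.0596
grasp_force: 60.0
```

```bash
python3 s.py
```

```text
shift units [-0.02  0.03 -0.45] yaw 4.38 t 12.4167 tilt [-1.e-04  0.e+00 -1.e+00]
[0.53977119 0.17958994 0.13208126] [ 2.63589114 -0.63968352  3.30997794] [-0.19481512 -0.60568059  0.00444064] -0.10245094075798988
```

>>> carry_out:
  commands: [1,0,0,0,0,0,0,1,0,0,0,0,0,0,1,0,0,0,0,0,0,1,0,0,0,0,0,0,1,0,0,0,0,0,0]

```text
t: 12.83
tool_pos: [0.5392, 0.1796, 0.1317]
tcp_rot: [0.0, 0.999, 0.038, -0.001]
force: [0.0, 0.0, -0.2]
opening: 0.0869
grasp_force: 0.0
```

>>> carry_out:
  commands: [1,0,0,-0.2,0,0,0,1,0,0,-0.5,0,0,0,1,0,0,-0.8,0,0,0,1,0,0,-0.8,0,0,0,1,0,0,-0.8,0,0,0]

```text
t: 13.25
tool_pos: [0.5394, 0.1796, 0.2578]
tcp_rot: [0.0, 0.999, 0.038, -0.0]
force: [1.5, 0.0, -0.8]
opening: 0.0878
grasp_force: 0.0
```

>>> carry_out:
  commands: [1,-0.7,0,-0.4,0,0,0,1,-0.7,0,0,0,0,0,1,-0.6,0,0,0,0,0,1,0,0,0,0,0,0,1,0,0,0,0,0,0]

```text
t: 13.67
tool_pos: [0.4594, 0.1736, 0.273]
tcp_rot: [-0.0, 0.999, 0.038, 0.001]
force: [0.6, -0.8, -0.8]
opening: 0.0877
grasp_force: 0.0
```

Run:
```python
from m import *
c,T=wrist('w4');P=pts(c,T)
p=P[(np.hypot(P[...,0]-.5395,P[...,1]-.1795)<.06)&(P[...,2]>.17)&(P[...,2]<.2)]
print(len(p),(p.min(0)+p.max(0))/2,np.median(p,0),np.ptp(p,0),robot.get_obs()['tool_pos'])
cv2.imwrite('pics/r4.png',np.hstack([rect(c,T,.5395,.1795,.096),rect(c,T,.5395,.1795,.189)]))
```

```text
4500 [0.53862824 0.17912131 0.18594512] [0.53959003 0.17912881 0.18858939] [0.05875437 0.05896288 0.01022393] [0.46042231 0.17377429 0.27289156]
```

View pics/r4.png

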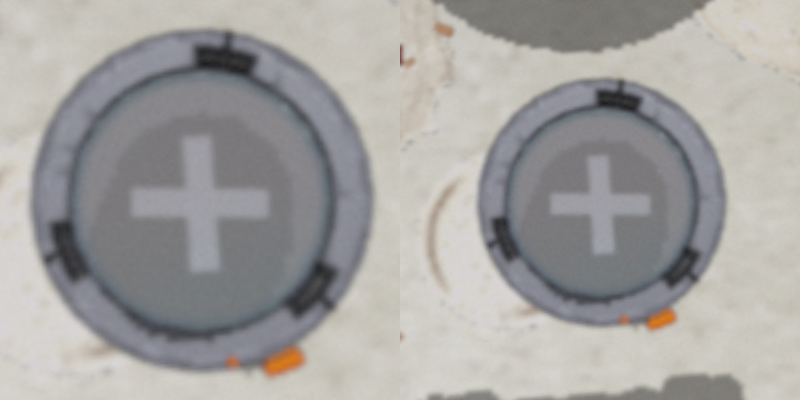

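The final view shows the cup centred and fully down: its top is at 0.1886 and the collar is concentric at about (200,200). The cross on top turned with the tool, so the grip did not slip. The tab at (284,360) is about as far in as before the twist. Handing in.

```bash
python3 -c "
from m import *
print(robot.job_done())"
```

```text
the job is handed in; nothing more can be done
None
```

The cup is fully down in the collar and twisted clockwise past the catch to the stop; it has been let go and the job handed in. The click shows as a drop in the catch's side push, and no verdict came back.

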